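Set the iris lever of the gem light stage to the red marker and switch on its lamp

ROBOT

A 7-joint arm with a two-finger parallel gripper is mounted at the origin on a cart in front of the work surface, level with it; the furniture and walls round the work are solid. World frame = base frame: x ahead of the robot, y to its left, z up, the work surface at z = 0. Lengths are in mm, angles in rad, forces in N, time in s.
With the tool pointing down it reaches from about 400 to 850 mm from the base axis. Payload 6.9 kg.
Tool frame: the origin (TCP) lies on the centre line of the jaws, within the pads' length; the fingertips stand 8 mm ahead of it and the grasp point (between the pads) lies 11 mm behind it; z points along the fingers, x is the direction in which the jaws open and shut, and the axes are right-handed (so a half turn about z gives the same grasp; the last joint's range is limited). The gripper opens to 85 mm and grips with 20 to 120 N. Pads are 22 mm wide; open, the fingers measure 114 mm over their backs; the gripper's body (76 mm by 85 mm) begins 54 mm behind the grasp point. The pads swing forward as they close: fully open they stand 13 mm farther back than shut.
Start: joints at [-1.062, 0.507, -0.238, 1.5, 0.126, 1.149, -0.155], TCP at [245.014, 574.96, 199.975] pointing down, gripper open.
Joint ranges: [-3.08, 3.08], [-0.24, 2.05], [-1.43, 1.35], [0, 2.5], [-1.52, 4.66], [0.17, 1.96], [-2.89, 2.89]. Speed limits (rad/s): [2.39, 2.39, 3.14, 3.14, 3.14, 3.14, 3.14].

INTERFACE

Orientations are given as a unit quaternion [w, x, y, z].
In Python, from workcell import * gives the robot as it stands.
- The arm moves only by the tool jog_arm, never from a script. Its argument "deltas" is a list of rows, each a list of 3 entries, a list of its own where there are three numbers: the turn, a rotation vector about the world's x, y, z in rad, then the shift along the world's x, y, z in mm, then the opening, from 0 (shut) to 1 (fully open). In form: [[[wx, wy, wz], [x, y, z], hand], ...]. A call has 1 to 12 rows; each row is the pose to reach, as a shift and turn from the pose commanded when the call began; what a row does not reach only later rows make up. A row lasts 1/10 s, in which the tool goes at most 50 mm and 8.59 degrees, less where a joint would pass 70% of its speed; a pose out of reach is approached as far as the arm can. A call with a gripper value outside its range is refused whole. The fingers move at their own pace and stop on an object; "newtons" is the grip in N (left out, the last holds). Time passes only in rows, so rows that repeat a pose let the fingers close. It gives the time, the measured TCP pose, the force and the opening at its end, in the units of the state.
- state(): the state, without advancing time (a new reading comes with each control period).
- camera(name): name is "side" or "top" or "wrist"; returns a dict with "image" (400x640x3 uint8, red, green, blue), "range_z" (400x640 float32, mm along the optical axis (not along the pixel's ray), 0 where there is no reading), "fx", "fy", "cx", "cy" (pixels), "position" and "orientation" of the camera in the world; the wrist camera has in their place "mount" (4x4, takes a point from camera to tool coordinates, whose origin is the TCP and whose axes are the tool frame's). Camera axes: x right, y down, z forward; pixel columns grow to the right and rows downward; lengths in mm; the calibration is good to about 2 mm. A picture is of the moment at which its call begins: read the wrist's pose just before it.
- sign_off(): hands the job in, once; it reports no verdict.
The state is a dict: "clock": time; "joint_positions": joint angles; "joint_vel": joint speeds; "joint_torque": joint torques, N m; "tool_pos": TCP position; "ee_rot": TCP orientation; "wrist_force": force on the tool from outside, world axes, zero at the start; "torque": the same for the moment, N m; "width": opening from 0.0 (shut) to 1.0 (fully open).
Only numpy, scipy, OpenCV 4.12 (cv2) and the standard library are available. Lean on these libraries where they do the work, as an engineer would, in place of code of your own. Each camera call takes 0.05 s, during which the arm holds its last target.

TASK

On the round gem light stage, push the lever gently round with the fingertips until the white line on its ring points at the red marker dot on the scale (not the blue one), and leave it there. Then press the green lamp button all the way down and let it come up again. Only push and press, without lifting anything, and leave the stone on the glass and the things lying around where they are.

Things in the scene. Friction and masses are not known exactly. Their poses are not given: they have to be found in the camera images.
- light_base: gem light stage: fixed steel drum on the bench, foot 160 mm across, top (scale band, black lines every 10 degrees) 136 mm across, 45 mm high; frosted glass in a black rim in its middle, 86 mm across, 49 mm high. Origin: centre of the underside, z up; scale centred on its -x axis. A black ring 158 mm across, 22 to 46 mm high, turns about this z axis and carries the lever.
- iris_ring (a joint): turning angle of the ring and lever, rad, limits -1.5 to 1.5; 0 where the lever points along the -x axis of the light stage, growing anticlockwise seen from above. Turns against steady friction of about 0.12 N m (1 N at the pin), no spring, stays where it is left.
- lever_pin (a point): centre of the top of the upright pin at the lever's end: black, with an orange band near the top, 14 mm in diameter, 113 mm from the ring's axis, from 30 to 80 mm above the bench. The steel lever arm under it is 10 mm wide, 30 to 38 mm above the bench, radial. x axis outward along the lever, z up.
- index_line (a point): inner end of the short white line on the ring's top, which lies in the same radial direction as the lever; 70 mm from the ring's axis, 46 mm above the bench. x axis outward along the line, y axis anticlockwise along the ring, z up.
- red_marker: red magnetic dot, 10 mm in diameter and 2.5 mm high, fixed on the scale band about 55 to 62 mm from the ring's axis, 57 to 74 degrees to one side of the middle of the scale: the wanted setting. Origin: centre of its underside.
- blue_marker: blue magnetic dot like the red one, on the other side of the scale: not the wanted setting.
- lamp_button_top (a point): centre of the top of the green lamp push button, 32 mm in diameter, in a black housing fixed on the bench. Pressed straight down.
- lamp_button (a joint): travel of the lamp button, m: 0 up, 0.006 fully down (about 4 N; a spring lifts it again).
- stone: tan rough stone, 20 x 27 x 12 mm, loose, lying on the glass in the middle of the light stage. Origin: centre of its underside.
- borax_tablet: white round tablet, 43 mm in diameter, 15 mm high, loose on the bench to the left of the light stage. Origin: centre of its underside.
- wood_clamp: turned wooden ring clamp, 114 x 25 x 22 mm, loose, lying on the bench in front of the light stage; long along its own x axis. Origin: centre of its underside.
- teal_bangle: open silver bangle with a teal stone, 72 x 88 x 37 mm, loose on the bench to the right of the light stage. Origin: centre of its underside.
There are look-alikes about, which are no part of the job. What is meant by the part that bears lamp_button_top is not turquoise, and is the larger of those in its own colour. There is more than one size of the light_base; the one meant has the size given above.

How it is judged:
By the outcome, as a careful person would: the job done as asked, in the order asked, and still so for the second after the job is handed in, with the robot touching nothing.
It also fails if it takes over 45 s, if anything falls off the work surface, if the arm or the gripper's body presses on something with over 40 N, if the wrist force passes 120 N, or if a joint passes its speed limit or range.

## Working session

There is one attempt and no reset: what is moved stays moved. The work goes in short steps, Python scripts to look and compute and a tool call to move; the robot and the scene stay as the last step left them, time stands still between calls to the robot, and variables do not carry over. Pictures are saved under pics/ and viewed, and the job is handed in when it is done.

Besides the shell and the picture viewer there is one more tool, called by a JSON object that holds its "fn" and its "kwargs". jog_arm: Moves the arm, as the interface text tells. Its arguments: {"type":"object","properties":{"deltas":{"type":"array","items":{"type":"array"}},"newtons":{"type":"number"}},"required":["deltas"]}

```bash
mkdir -p pics; cat > h.py <<'E'
from workcell import *
import numpy as np, cv2, pickle
from scipy.spatial.transform import Rotation as R
def Rq(q): return R.from_quat([q[1],q[2],q[3],q[0]]).as_matrix()
def snap(n,tag):
    s=state(); c=camera(n); c=dict(c)
    if n=="wrist":
        T=np.eye(4);T[:3,:3]=Rq(s["ee_rot"]);T[:3,3]=s["tool_pos"]
        M=T@np.array(c["mount"]); c["Rw"]=M[:3,:3];c["t"]=M[:3,3]
    else: c["Rw"]=Rq(c["orientation"]);c["t"]=np.array(c["position"])
    pickle.dump(c,open(f"pics/{tag}.pkl","wb")); cv2.imwrite(f"pics/{tag}.png",c["image"][:,:,::-1]); return c
def load(tag): return pickle.load(open(f"pics/{tag}.pkl","rb"))
def onz(c,u,v,z):
    d=c["Rw"]@np.array([(u-c["cx"])/c["fx"],(v-c["cy"])/c["fy"],1]); return c["t"]+d*(z-c["t"][2])/d[2]
def pt(c,u,v):
    Z=c["range_z"][int(round(v)),int(round(u))]; return c["t"]+c["Rw"]@(Z*np.array([(u-c["cx"])/c["fx"],(v-c["cy"])/c["fy"],1]))
def proj(c,p):
    q=c["Rw"].T@(np.array(p)-c["t"]); return np.array([c["fx"]*q[0]/q[2]+c["cx"],c["fy"]*q[1]/q[2]+c["cy"]])
E
python3 - <<'E'
from h import *
print(state())
for n in("top","side","wrist"):
    c=snap(n,n+"0"); print(n,c["t"],c["fx"],c["Rw"].round(2).tolist())
E
```

```text
{'clock': 0.0, 'joint_positions': array([-1.06252025,  0.50833066, -0.23752786,  1.50111518,  0.12568523,
        1.1488708 , -0.15484008]), 'joint_vel': array([ 0.00136637, -0.00106775, -0.00040124,  0.00058693,  0.00018279,
       -0.00061753,  0.00259809]), 'joint_torque': array([-3.92011407e-04, -6.20597792e+01, -2.18605176e+00, -2.49648392e+01,
        1.28410268e-02,  1.22223201e-02,  1.26854704e-05]), 'tool_pos': array([244.83705171, 574.46201192, 199.14034986]), 'ee_rot': array([ 4.84379889e-04,  8.34265740e-01,  5.51361879e-01, -7.20731896e-04]), 'wrist_force': array([ 0.08628644,  0.15524365, -0.1046665 ]), 'torque': array([-0.0034104 , -0.01919563, -0.02981437]), 'width': 0.9980047278465131}
top [ 446.0969238  -100.16552503 1003.18421628] 363.3631275695648 [[0.02, -1.0, 0.1], [-1.0, -0.02, 0.01], [-0.01, -0.1, -1.0]]
side [516.40714727 569.91209669 671.1971021 ] 377.73184096677215 [[-1.0, -0.01, 0.01], [-0.01, 0.66, -0.75], [-0.0, -0.75, -0.66]]
wrist [178.91565246 603.26505039 374.04601088] 334.86595265275815 [[0.39, 0.88, 0.26], [0.92, -0.38, -0.11], [-0.0, 0.28, -0.96]]
```

View pics/top0.png

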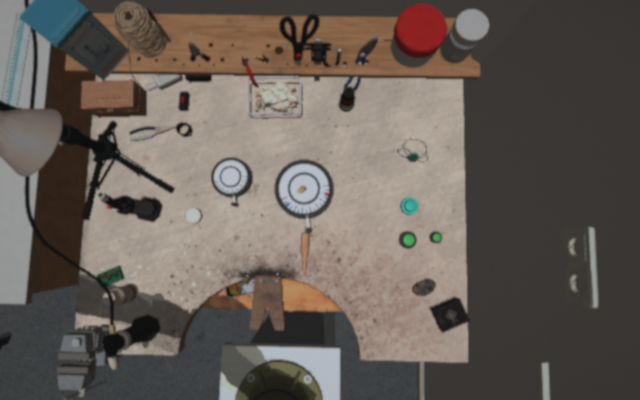

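View pics/side0.png

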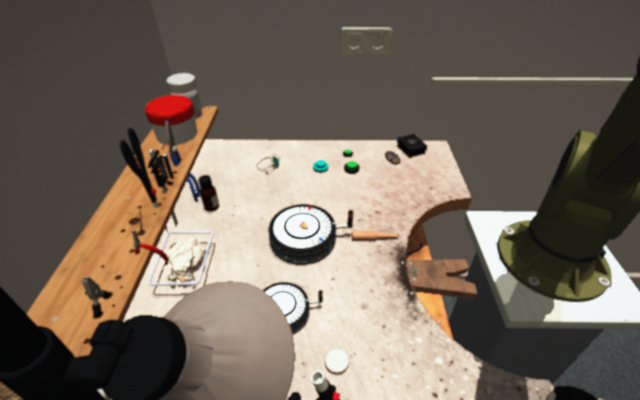

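```bash
python3 - <<'E'
from h import *
c=load("top0")
a=cv2.resize(c["image"][150:260,265:345],None,fx=5,fy=5,interpolation=cv2.INTER_CUBIC)
b=cv2.resize(c["image"][190:260,390:450],None,fx=5,fy=5,interpolation=cv2.INTER_CUBIC)
o=np.zeros((550,700,3),np.uint8);o[:,:400]=a;o[:350,400:700]=b
cv2.imwrite("pics/crop0.png",o[:,:,::-1])
for n,u,v in(("big",304,188),("bigscale",304,205),("small",231,176),("pin",308,228),("btnL",408,240),("btnS",436,237),("turq",410,206),("clamp",306,252),("tablet",193,215)):
    print(n,pt(c,u,v).round())
hsv=cv2.cvtColor(c["image"],cv2.COLOR_RGB2HSV)
def blob(m,nm,z,box):
    x0,y0,x1,y1=box; mm=np.zeros_like(m);mm[y0:y1,x0:x1]=m[y0:y1,x0:x1]
    n,l,s,ce=cv2.connectedComponentsWithStats(mm)
    for i in range(1,n):
        if s[i,4]>=3: print(nm,s[i].tolist(),ce[i].round(1),onz(c,*ce[i],z).round(1))
h,s,v=cv2.split(hsv)
blob(((h<8)|(h>172)).astype(np.uint8)*((s>110)&(v>80)),"red",47,(275,158,334,218))
blob(((h>105)&(h<130)&(s>90)&(v>60)).astype(np.uint8),"blue",47,(275,158,334,218))
blob(((h>45)&(h<80)&(s>110)&(v>50)).astype(np.uint8),"green",30,(390,220,450,260))
blob(((h>5)&(h<20)&(s>140)&(v>80)).astype(np.uint8),"orange",78,(290,212,325,236))
E
```

```text
big [570. -55.  60.]
bigscale [527. -55.  45.]
small [603. 144.  35.]
pin [466. -68.  80.]
btnL [ 440. -335.   23.]
btnS [ 450. -412.   14.]
turq [ 532. -340.   24.]
clamp [403. -63.  23.]
tablet [496. 249.  13.]
blue [286, 204, 3, 2, 4] [287.  204.5] [527.4 -10.3  47. ]
green [432, 233, 9, 8, 52] [436.1 236.8] [ 450.3 -407.3   30. ]
green [403, 234, 12, 12, 115] [408.4 239.5] [ 441.9 -334.    30. ]
```

View pics/crop0.png

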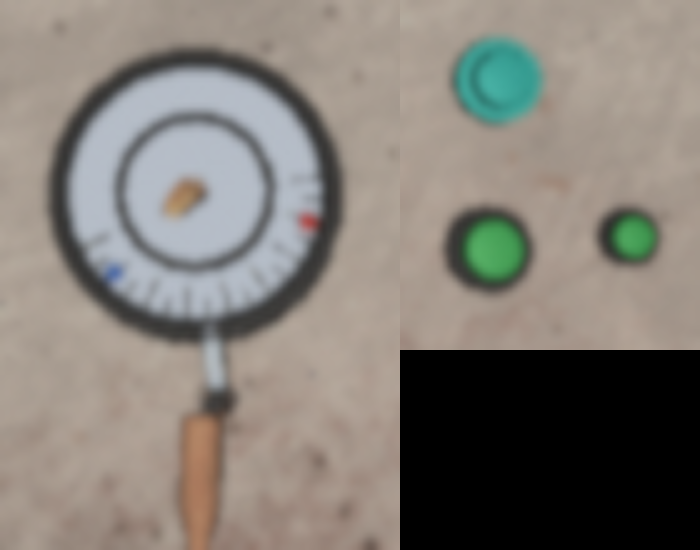

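```bash
python3 - <<'E'
from h import *
c=load("top0")
v,u=np.mgrid[0:400,0:640]; Z=c["range_z"]
P=c["t"]+(np.stack([(u-c["cx"])/c["fx"]*Z,(v-c["cy"])/c["fy"]*Z,Z],-1))@c["Rw"].T
ok=Z>0
for y in range(750,-500,-100):
    print(y,[int(P[ok&(abs(P[...,0]-x)<50)&(abs(P[...,1]-y)<50)][:,2].max(initial=-999)) for x in range(-50,850,100)])
E
```

```text
750 [-999, -999, -999, -999, -999, -999, -999, -999, -999]
650 [-999, -999, -999, 177, 178, 178, 179, 176, 181]
550 [-886, 131, 130, 297, 178, 185, 186, 196, 186]
450 [-885, 132, 141, 131, 150, 12, 426, 432, 85]
350 [-886, -888, 178, 183, 130, 190, 417, 419, 66]
250 [-888, -887, 5, 5, 6, 18, 29, 31, 32]
150 [-888, 16, 5, 3, 6, 5, 56, 37, 46]
50 [-999, 158, 16, 0, 8, 4, 49, 50, 46]
-50 [-999, 129, 16, -6, 25, 82, 61, 52, 46]
-150 [-787, 16, 5, 4, 5, 4, 49, 48, 61]
-250 [-889, -889, 5, 5, 6, 4, 5, 6, 5]
-350 [-999, -999, 6, 33, 28, 26, 28, 38, 10]
-450 [-999, -999, 4, 36, 23, 17, 5, 5, 5]
```

View pics/wrist0.png

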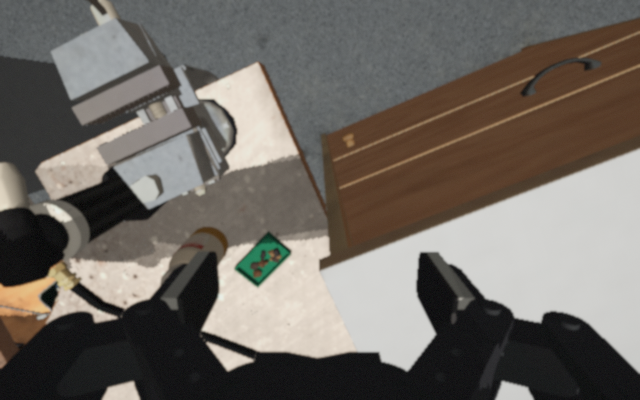

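{"fn": "jog_arm", "kwargs": {"deltas": [[[0,0,0],[0,0,50],0],[[0,0,0],[0,0,100],0],[[0,0,0],[0,0,130],0],[[0,0,-0.1],[25,-45,130],0],[[0,0,-0.2],[50,-88,130],0],[[0,0,-0.3],[73,-132,130],0],[[0,0,-0.4],[95,-177,130],0],[[0,0,-0.5],[117,-222,130],0],[[0,0,-0.6],[138,-267,130],0],[[0,0,-0.7],[157,-313,130],0],[[0,0,-0.8],[175,-359,130],0],[[0,0,-0.9],[191,-406,130],0]], "newtons": 40}}

```text
clock: 1.35
tool_pos: [436.4, 166.9, 329.9]
ee_rot: [-0.0, 0.991, 0.132, 0.0]
wrist_force: [1.0, 0.1, -0.2]
width: -0.0
```

{"fn": "jog_arm", "kwargs": {"deltas": [[[0,0,-0.1],[10,-45,0],0],[[0,0,-0.18],[20,-90,0],0],[[0,0,-0.18],[30,-135,0],0],[[0,0,-0.18],[40,-180,0],0],[[0,0,-0.18],[50,-225,-20],0],[[0,0,-0.18],[57,-270,-40],0],[[0,0,-0.18],[64,-309,-60],0],[[0,0,-0.18],[64,-309,-60],0],[[0,0,-0.18],[64,-309,-60],0]]}}

```text
clock: 2.25
tool_pos: [499.5, -140.6, 269.2]
ee_rot: [-0.0, 0.999, 0.043, -0.001]
wrist_force: [0.6, 1.1, 0.0]
width: 0.001
```

```bash
python3 - <<'E'
from h import *
s=state();print(s["tool_pos"],s["ee_rot"],s["joint_positions"])
c=snap("wrist","w1");print(c["t"],c["Rw"].round(2).tolist())
E
```

```text
[ 499.49064603 -140.5931099   269.23288005] [-2.53403420e-04  9.99082438e-01  4.28168778e-02 -9.65899446e-04] [-0.01387257  0.29935815  0.33264815  1.65901988 -0.10321059  1.20252863
  0.42810756]
[492.90537666 -69.32066199 444.10543199] [[1.0, 0.08, 0.02], [0.09, -0.96, -0.28], [-0.0, 0.28, -0.96]]
```

View pics/w1.png

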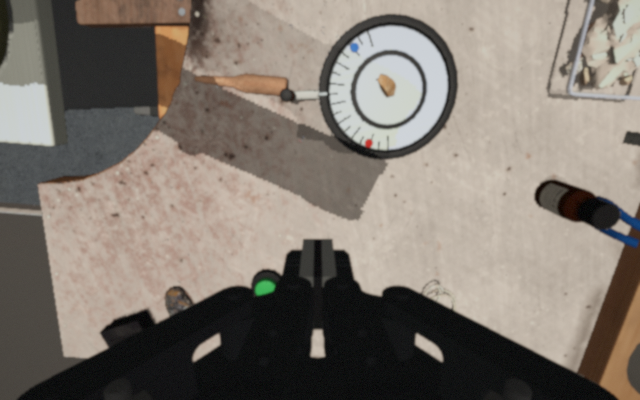

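```bash
cat > meas.py <<'E'
from h import *
from scipy.optimize import least_squares
def circ(P):
    f=lambda p:np.hypot(P[:,0]-p[0],P[:,1]-p[1])-p[2]
    r=least_squares(f,[P[:,0].mean(),P[:,1].mean(),60],loss="soft_l1",f_scale=1); return r.x,np.sqrt(np.mean(r.fun**2))
def measure(tag,c0=(567,-58)):
    c=load(tag); g=cv2.GaussianBlur(cv2.cvtColor(c["image"],cv2.COLOR_RGB2GRAY),(3,3),0).astype(np.float32)
    def samp(p): 
        u,v=proj(c,p); return cv2.getRectSubPix(g,(1,1),(float(u),float(v)))[0,0]
    cen=np.array(c0,float)
    for it in range(3):
        res=[]
        # scale band edge: bright -> dark going outward near 68 ; at z=45
        for (lo,hi,z,sg) in ((62,74,45.5,-1),(38,48,49,-1)):
            pts=[]
            for a in np.radians(np.arange(0,360,4)):
                rr=np.arange(lo-3,hi+3,0.5); vals=np.array([samp([cen[0]+r*np.cos(a),cen[1]+r*np.sin(a),z]) for r in rr])
                d=np.gradient(vals)*sg; k=d.argmax()
                if d[k]>4: pts.append(cen+rr[k]*np.array([np.cos(a),np.sin(a)]))
            res.append(circ(np.array(pts))+(len(pts),))
        cen=res[0][0][:2].copy()
    for r in res: print(tag,"circle c,r",r[0].round(1),"rms",r[1].round(2),r[2])
    h,s,v=cv2.split(cv2.cvtColor(c["image"],cv2.COLOR_RGB2HSV))
    def ang(p): d=np.array(p[:2])-cen; return round(np.degrees(np.arctan2(d[1],d[0]))%360,2),round(np.hypot(*d),1)
    def blob(m,nm,z,mn=5,rmax=140):
        n,l,st,ce=cv2.connectedComponentsWithStats(m.astype(np.uint8))
        for i in range(1,n):
            p=onz(c,*ce[i],z)
            if st[i,4]>=mn and np.hypot(*(p[:2]-cen))<rmax: print(nm,st[i].tolist(),ce[i].round(1),p.round(1),"ang,r",ang(p))
    blob(((h<8)|(h>172))&(s>130)&(v>90),"red",47.5,rmax=75)
    blob((h>105)&(h<130)&(s>90)&(v>60),"blue",47.5,rmax=75)
    blob((h>4)&(h<22)&(s>130)&(v>110),"orange",76,3)
    # white line on ring at r 72-77
    A=np.radians(np.arange(140,300,0.5)); b=np.array([np.mean([samp([cen[0]+r*np.cos(a),cen[1]+r*np.sin(a),46]) for r in (72,74,76)]) for a in A])
    k=b.argmax(); w=np.clip(b-np.median(b)-0.5*(b[k]-np.median(b)),0,None)*(abs(A-A[k])<0.12); print("line deg",np.degrees((w*A).sum()/w.sum()).round(2),"peak",b[k],"med",np.median(b))
    return c,cen
if __name__=="__main__":
    import sys
    for t in sys.argv[1:]:
        c,cen=measure(t)
        u,v=proj(c,[cen[0],cen[1],46]);u,v=int(u),int(v)
        cr=c["image"][max(0,v-95):v+95,max(0,u-120):u+90]
        cv2.imwrite(f"pics/{t}_crop.png",cv2.resize(cr,None,fx=3,fy=3,interpolation=cv2.INTER_CUBIC)[:,:,::-1])
E
python3 meas.py w1
python3 - <<'E'
from h import *
c=load("w1")
m=cv2.inRange(cv2.cvtColor(c["image"],cv2.COLOR_RGB2HSV),(45,110,60),(80,255,255))
print([ (pt(c,*ce)) for ce in cv2.connectedComponentsWithStats(m)[3][1:]])
for u,v in((288,95),(240,83),(285,88)):print(pt(c,u,v))
E
```

```text
w1 circle c,r [571.2 -53.1  67.4] rms 0.25 90
w1 circle c,r [571.3 -53.1  37.6] rms 0.22 90
red [366, 140, 6, 8, 39] [368.1 143.4] [ 556.2 -114.2   47.5] ang,r (np.float64(256.17), np.float64(62.9))
blue [351, 44, 7, 8, 48] [354.   47.1] [527.4 -11.6  47.5] ang,r (np.float64(136.6), np.float64(60.3))
line deg 187.46 peak 173.1632 med 62.24729
[array([ 438.92900226, -331.53046723,   22.9086269 ])]
[461.62875708 -67.95713843  81.43922088]
[398.57634607 -58.9707241   22.51276973]
[452.46812938 -60.02503801  22.52235805]
```

```bash
sleep 0
```

```text
(no output)
```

View pics/w1_crop.png

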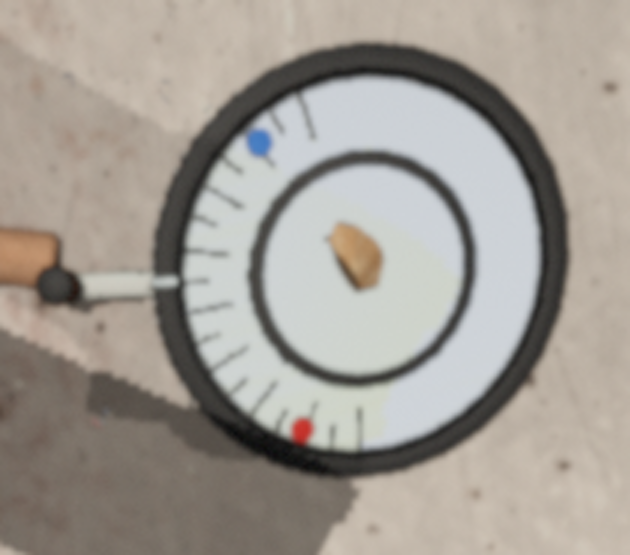

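{"fn": "jog_arm", "kwargs": {"deltas": [[[0,0,0.045],[-16,40,-20],0],[[0,0,0.045],[-32,80,-45],0],[[0,0,0.045],[-47,117,-75],0],[[0,0,0.045],[-47,117,-120],0],[[0,0,0.045],[-47,117,-160],0],[[0,0,0.045],[-47,117,-190],0],[[0,0,0.045],[-47,117,-213],0],[[0,0,0.045],[-47,117,-213],0],[[0,0,0.045],[-47,117,-213],0]]}}

```text
clock: 3.2
tool_pos: [453.4, -21.9, 57.7]
ee_rot: [-0.0, 0.998, 0.067, 0.0]
wrist_force: [-0.1, 0.9, 0.1]
width: 0.002
```

```bash
python3 - <<'E'
from h import *
s=state();print(s["tool_pos"],s["ee_rot"],s["wrist_force"])
c=snap("side","s2");snap("wrist","w2")
p=proj(c,s["tool_pos"]).astype(int);print(p)
u,v=p
cv2.imwrite("pics/s2c.png",cv2.resize(c["image"][v-80:v+70,u-100:u+100],None,fx=4,fy=4,interpolation=cv2.INTER_CUBIC)[:,:,::-1])
E
```

```text
[453.3830543  -21.93980682  57.73894474] [-2.51612374e-04  9.97731119e-01  6.73240170e-02  1.65122225e-04] [-0.10744759  0.88207368  0.06945618]
[353 231]
```

View pics/s2c.png

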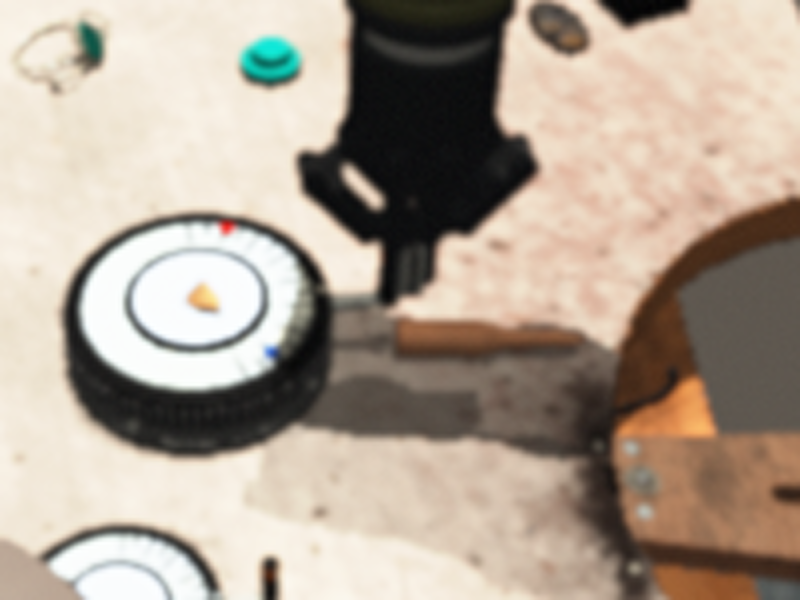

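View pics/w2.png

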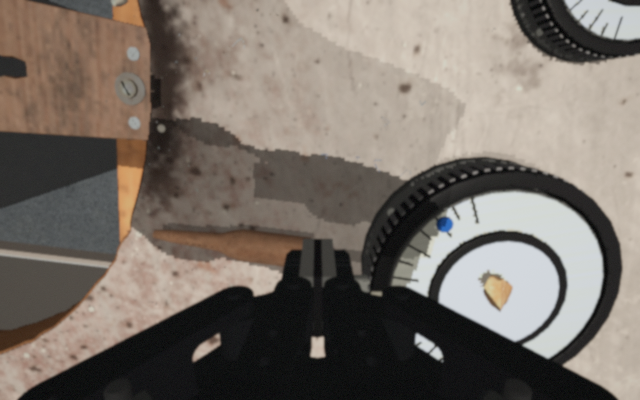

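```bash
cat > arc.py <<'E'
import numpy as np,sys
from workcell import state
C=np.array([571.2,-53.1]);d=float(sys.argv[1])
s=np.array([453.0,-22.5]); 
if len(sys.argv)>4: s=np.array([float(sys.argv[3]),float(sys.argv[4])])
for f in eval(sys.argv[2]):
    a=np.radians(f);p=C+113*np.array([np.cos(a),np.sin(a)])-d*np.array([-np.sin(a),np.cos(a)])
    print(f,"rot",round(np.radians(f-187.5),3),"delta",(p-s).round(1),p.round(1))
E
python3 arc.py 18 "[179,183,187.5,192,197,202,207,212,217,222,227,232,237,241,245,248,256.2]"
```

```text
179 rot -0.148 delta [  5.5 -10.6] [458.5 -33.1]
183 rot -0.079 delta [  4.4 -18.5] [457.4 -41. ]
187.5 rot 0.0 delta [  3.8 -27.5] [456.8 -50. ]
192 rot 0.079 delta [  3.9 -36.5] [456.9 -59. ]
197 rot 0.166 delta [  4.9 -46.4] [457.9 -68.9]
202 rot 0.253 delta [  6.7 -56.2] [459.7 -78.7]
207 rot 0.34 delta [  9.3 -65.9] [462.3 -88.4]
212 rot 0.428 delta [ 12.8 -75.2] [465.8 -97.7]
217 rot 0.515 delta [ 17.1 -84.2] [ 470.1 -106.7]
222 rot 0.602 delta [ 22.2 -92.8] [ 475.2 -115.3]
227 rot 0.689 delta [  28. -101.] [ 481.  -123.5]
232 rot 0.777 delta [  34.4 -108.6] [ 487.4 -131.1]
237 rot 0.864 delta [  41.6 -115.6] [ 494.6 -138.1]
241 rot 0.934 delta [  47.7 -120.7] [ 500.7 -143.2]
245 rot 1.004 delta [  54.1 -125.4] [ 507.1 -147.9]
248 rot 1.056 delta [  59.2 -128.6] [ 512.2 -151.1]
256.2 rot 1.199 delta [  73.8 -136. ] [ 526.8 -158.5]
```

{"fn": "jog_arm", "kwargs": {"deltas": [[[0,0,0],[2,-12,0],0],[[0,0,0],[3,-20,0],0],[[0,0,0],[4,-27.5,0],0],[[0,0,0.08],[4,-36.5,0],0],[[0,0,0.166],[5,-46.5,0],0],[[0,0,0.253],[6.5,-56,0],0],[[0,0,0.253],[6.5,-56,0],0]]}}

```text
clock: 4.0
tool_pos: [459.7, -81.2, 57.2]
ee_rot: [0.0, 0.982, 0.191, 0.0]
wrist_force: [0.5, 0.3, -0.4]
width: 0.005
```

```bash
python3 - <<'E'
from h import *
s=state();print(s["tool_pos"],s["wrist_force"])
c=snap("side","s3");d=snap("top","t3")
o=np.hstack([cv2.resize(c["image"][180:290,250:410],(480,330),interpolation=cv2.INTER_CUBIC),cv2.resize(d["image"][150:260,265:345],(240,330),interpolation=cv2.INTER_CUBIC)])
cv2.imwrite("pics/c3.png",o[:,:,::-1])
E
```

```text
[459.70762369 -81.24474174  57.22005873] [ 0.50795019  0.28439234 -0.41073435]
```

View pics/c3.png

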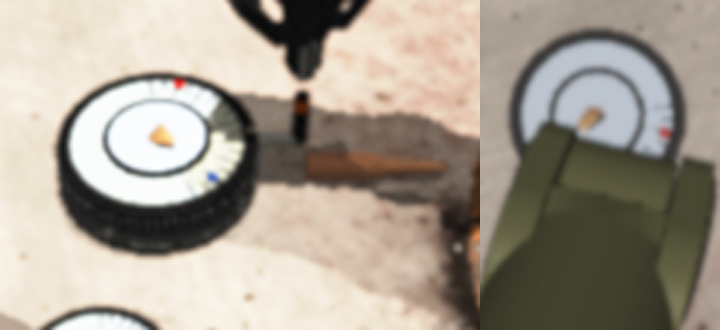

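```bash
python3 - <<'E'
from h import *
c=load("s3")
for n,p in(("tcp",[459.7,-81.2,57.2]),("tip",[459.7,-81.2,49]),("pin0top",[459.2,-67.8,80]),("pin0bot",[459.2,-67.8,30]),("pin202",[466.4,-95.4,80])): print(n,proj(c,p))
# crop coords->full
for x,y in((302,95),(300,140),(305,75)): print(250+x/3,180+y/3,pt(c,250+x/3,180+y/3))
for t in("s2","s3"):
    c=load(t)
    for z,q in((50,(0,0)),):
        pass
snap("wrist","w3")
E
```

```text
tcp [349.75135474 214.03457647]
tip [349.59170027 216.54099085]
pin0top [350.68132218 210.82349572]
pin0bot [349.67646824 226.18243274]
pin202 [347.09212469 202.82991707]
350.6666666666667 211.66666666666666 [459.23218397 -66.40374024  78.65116286]
350.0 226.66666666666666 [459.07328732 -59.87441063  36.35912212]
351.6666666666667 205.0 [457.77360414 -68.4167383   97.47274197]
```

View pics/w3.png

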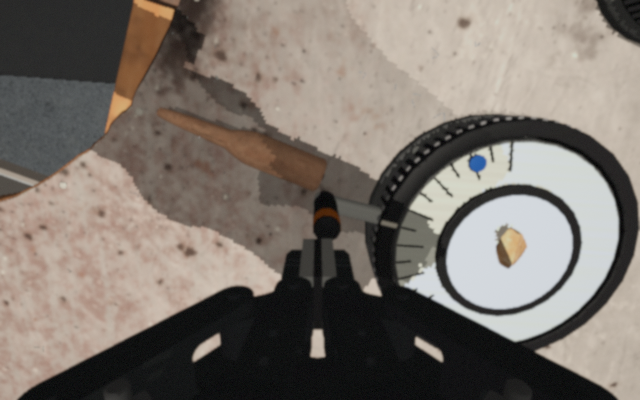

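```bash
python3 - <<'E'
from h import *
c=load("w3");s=state();Rt=Rq(s["ee_rot"]);t=s["tool_pos"]
for u,v in((308,242),(328,242),(308,255),(328,255),(308,270),(295,260),(320,198),(325,190),(325,215)):
    p=pt(c,u,v);print((u,v),p.round(1),"tool",(Rt.T@(p-t)).round(1))
print("TCP px",proj(c,t),"tip px",proj(c,t+Rt@[0,0,8]))
c=load("s3")
for v in (200,203,205,207,209): print(v,c["range_z"][v,346:358].round(0), )
for v in range(196,214,2): print(v, pt(c,351,v).round(0))
c=load("s2")
for v in range(215,245,3): print(v, pt(c,353,v).round(0))
E
```

```text
(308, 242) [450.8 -70.2  97.1] tool [ -4.7 -11.4 -40.1]
(328, 242) [458.8 -66.7  97.6] tool [  4.  -11.6 -40.6]
(308, 255) [451.2 -70.6 108.7] tool [ -4.4 -10.9 -51.7]
(328, 255) [458.5 -67.1 109.7] tool [  3.6 -11.4 -52.7]
(308, 270) [451.4 -70.  122. ] tool [ -4.1 -11.4 -65. ]
(295, 260) [447.5 -76.  106. ] tool [ -9.9  -7.3 -49. ]
(320, 198) [454.1 -63.4  46.7] tool [  0.9 -16.5  10.3]
(325, 190) [ 4.607e+02 -6.910e+01  3.000e-01] tool [ 4.9 -8.7 56.7]
(325, 215) [455.8 -61.9  78.3] tool [  3.1 -17.3 -21.3]
TCP px [318.49048252 231.43628551] tip px [318.44251237 226.22583683]
200 [854. 850. 850. 850. 851. 847. 850. 851. 850. 851. 858. 858.]
203 [ 859.  857.  857.  855.  854.  855.  853.  854.  857.  859.  864. 1012.]
205 [1010.  861.  858.  861.  858.  857.  858.  861.  862.  864. 1005. 1004.]
207 [1001. 1000. 1002.  994.  861.  862.  863. 1000. 1001.  999. 1002. 1000.]
209 [993. 992. 991. 992. 995. 992. 994. 993. 994. 998. 992. 991.]
196 [461. -65. 127.]
198 [460. -68. 119.]
200 [460. -68. 113.]
202 [460. -67. 108.]
204 [459. -68. 101.]
206 [459. -68.  95.]
208 [ 450. -167.   -1.]
210 [458. -71.  79.]
212 [458. -66.  78.]
215 [459. -13. 119.]
218 [458. -12. 111.]
221 [458.  -9. 105.]
224 [458.  -9.  96.]
227 [448. -96.  -1.]
230 [448. -88.  -4.]
233 [452. -54.  21.]
236 [452. -48.  17.]
239 [451. -47.   7.]
242 [451. -45.  -1.]
```

{"fn": "jog_arm", "kwargs": {"deltas": [[[0,0,0],[0,0,20],0],[[0,0,-0.12],[-3,30,20],0],[[0,0,-0.253],[-6,59,20],0],[[0,0,-0.253],[-6,59,0],0],[[0,0,-0.253],[-6,59,-20],0],[[0,0,-0.253],[-6,59,-37],0],[[0,0,-0.253],[-6,59,-37],0],[[0,0,-0.253],[-6,59,-37],0]]}}

```text
clock: 4.95
tool_pos: [453.3, -19.7, 20.1]
ee_rot: [-0.0, 0.998, 0.066, -0.0]
wrist_force: [-0.0, 0.5, 0.3]
width: 0.002
```

```bash
python3 - <<'E'
from h import *
s=state();print(s["tool_pos"],s["wrist_force"],s["joint_positions"])
c=snap("side","s4");d=snap("wrist","w4")
for u,v in((308,242),(328,242)):
    p=pt(d,u,v);print(p.round(1))
for vv in range(226,246,2): print(vv,[pt(c,u,vv).round(0).tolist() for u in (350,353)])
o=np.vstack([cv2.resize(c["image"][190:290,250:410],(480,300),interpolation=cv2.INTER_CUBIC),cv2.resize(d["image"][100:300,160:480],(480,300),interpolation=cv2.INTER_CUBIC)])
cv2.imwrite("pics/c4.png",o[:,:,::-1])
E
```

```text
[453.3175896  -19.7308047   20.11221488] [-0.04048206  0.46909893  0.29385934] [-0.13409876  0.51143397  0.17806008  2.16463338 -0.18874525  0.48045384
  0.32193687]
[447.5  -8.5  61.5]
[456.1  -7.8  60.5]
226 [[464.0, -6.0, 93.0], [458.0, -6.0, 93.0]]
228 [[463.0, -11.0, 81.0], [457.0, -8.0, 85.0]]
230 [[463.0, -10.0, 77.0], [457.0, -6.0, 81.0]]
232 [[463.0, -12.0, 68.0], [457.0, -7.0, 73.0]]
234 [[463.0, -9.0, 65.0], [456.0, -6.0, 67.0]]
236 [[462.0, -10.0, 57.0], [456.0, -7.0, 60.0]]
238 [[457.0, -60.0, -3.0], [456.0, -7.0, 54.0]]
240 [[458.0, -52.0, -2.0], [450.0, -51.0, -1.0]]
242 [[458.0, -45.0, -1.0], [451.0, -46.0, -2.0]]
244 [[458.0, -40.0, -2.0], [451.0, -40.0, -2.0]]
```

View pics/c4.png

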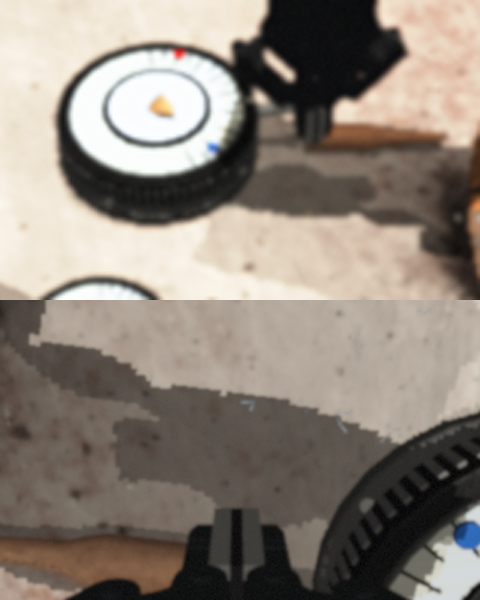

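```bash
python3 - <<'E'
from h import *
c=load("s4")
for u,v in((329,205),(331,208),(334,212),(337,216),(340,220),(343,223),(346,226)): print(u,v,pt(c,u,v).round(0))
E
```

```text
329 205 [510. -17. 143.]
331 208 [506.  -8. 143.]
334 212 [499.  -1. 139.]
337 216 [493.  -2. 126.]
340 220 [486.  -2. 114.]
343 223 [480.  -4. 104.]
346 226 [468. -63.  35.]
```

{"fn": "jog_arm", "kwargs": {"deltas": [[[0,0,0],[1,-8,-6],0],[[0,0,0],[2,-18,-6],0],[[0,0,0],[3,-25,-6],0],[[0,0,0],[3.5,-30,-6],0],[[0,0,0.08],[3.5,-39,-6],0],[[0,0,0.166],[4.5,-49,-6],0],[[0,0,0.166],[4.5,-49,-6],0]]}}

```text
clock: 5.75
tool_pos: [458.2, -70.6, 14.1]
ee_rot: [0.0, 0.989, 0.148, 0.0]
wrist_force: [0.4, -0.5, 0.0]
width: -0.002
```

```bash
python3 - <<'E'
from h import *
s=state();print(s["tool_pos"],s["wrist_force"])
c=snap("side","s5");d=snap("wrist","w5")
o=np.vstack([cv2.resize(c["image"][190:290,250:410],(480,300),interpolation=cv2.INTER_CUBIC),cv2.resize(d["image"][100:300,160:480],(480,300),interpolation=cv2.INTER_CUBIC)])
cv2.imwrite("pics/c5.png",o[:,:,::-1])
E
```

```text
[458.19918057 -70.64607019  14.13546545] [ 0.3590981  -0.54306849  0.03334451]
```

View pics/c5.png

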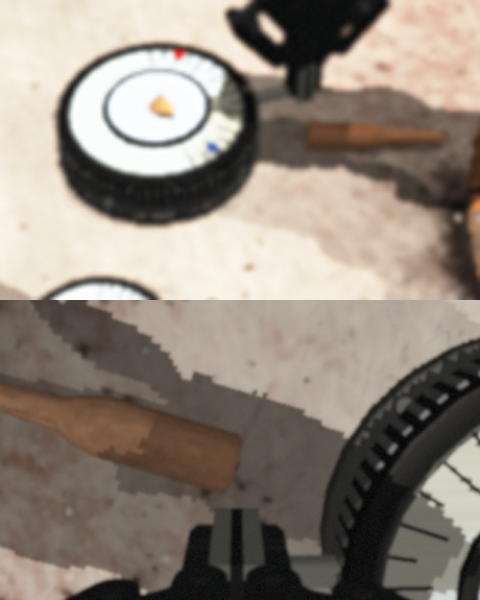

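{"fn": "jog_arm", "kwargs": {"deltas": [[[0,0,0.087],[1.8,-9.8,0],0],[[0,0,0.174],[4.4,-19.5,0],0],[[0,0,0.262],[7.9,-28.8,0],0],[[0,0,0.349],[12.2,-37.8,0],0],[[0,0,0.436],[17.3,-46.4,0],0],[[0,0,0.523],[23.1,-54.6,0],0],[[0,0,0.611],[29.5,-62.2,0],0],[[0,0,0.698],[36.7,-69.2,0],0],[[0,0,0.768],[42.8,-74.3,0],0],[[0,0,0.838],[49.2,-79,0],0],[[0,0,0.838],[49.2,-79,0],0]]}}

```text
clock: 6.95
tool_pos: [507.6, -148.2, 13.8]
ee_rot: [-0.0, 0.843, 0.538, 0.0]
wrist_force: [-0.3, 0.3, 0.5]
width: 0.001
```

```bash
python3 - <<'E'
from h import *
s=state();print(s["tool_pos"],s["wrist_force"])
c=snap("side","s6");d=snap("wrist","w6")
o=np.vstack([cv2.resize(c["image"][190:290,250:410],(480,300),interpolation=cv2.INTER_CUBIC),cv2.resize(d["image"][100:300,160:480],(480,300),interpolation=cv2.INTER_CUBIC)])
cv2.imwrite("pics/c6.png",o[:,:,::-1])
E
```

```text
[ 507.61361428 -148.19343965   13.77492697] [-0.32260342  0.30818976  0.49360554]
```

View pics/c6.png

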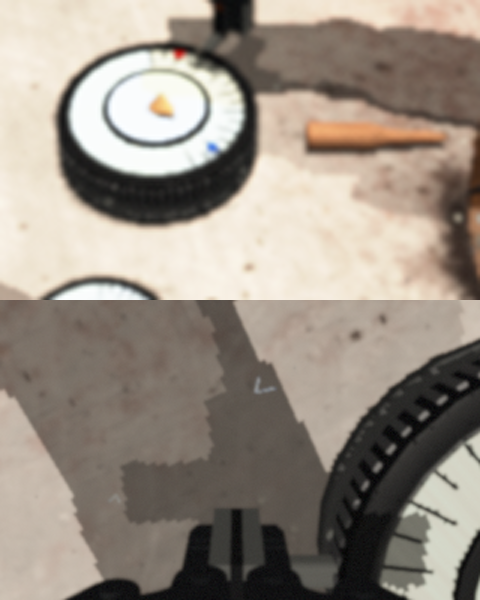

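{"fn": "jog_arm", "kwargs": {"deltas": [[[0,0,0],[-16,7,0],0],[[0,0,0],[-16,7,40],0],[[0,0,0],[-16,7,85],0],[[0,0,0],[-10,10,130],0],[[0,0,0],[15,20,165],0],[[0,0,0],[45,30,195],0],[[0,0,0],[75,40,225],0],[[0,0,0],[105,50,245],0],[[0,0,0],[133,58,256],0],[[0,0,0],[133,58,256],0],[[0,0,0],[133,58,256],0]]}}

```text
clock: 8.15
tool_pos: [639.7, -89.0, 269.1]
ee_rot: [-0.001, 0.843, 0.538, -0.001]
wrist_force: [-0.7, 0.3, -0.6]
width: -0.002
```

```bash
python3 -c "
from h import *
snap('wrist','w7')"; python3 meas.py w7
```

```text
w7 circle c,r [571.2 -53.   67.3] rms 0.92 90
w7 circle c,r [571.1 -53.   37.6] rms 0.19 90
red [263, 102, 8, 7, 42] [266.6 105.1] [ 556.2 -113.9   47.5] ang,r (np.float64(256.16), np.float64(62.7))
blue [335, 35, 8, 9, 50] [338.3  39. ] [527.2 -11.6  47.5] ang,r (np.float64(136.72), np.float64(60.5))
line deg 245.1 peak 116.72644 med 29.465054
```

View pics/w7_crop.png

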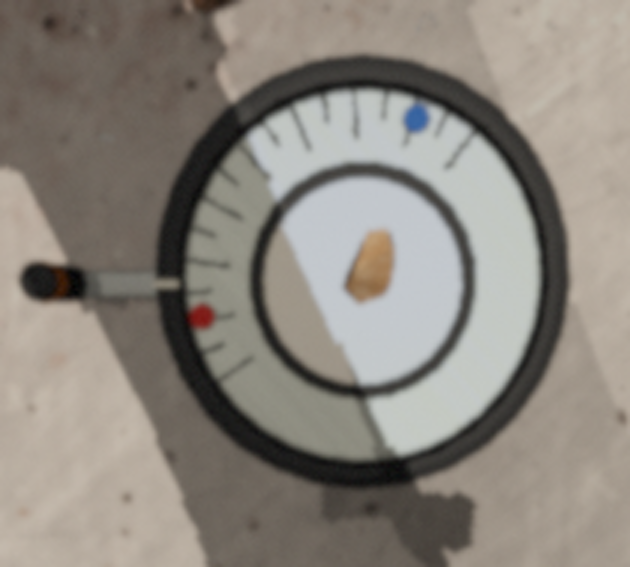

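{"fn": "jog_arm", "kwargs": {"deltas": [[[0,0,0],[-30,-10,-20],0],[[0,0,0],[-60,-20,-45],0],[[0,0,0],[-90,-30,-75],0],[[0,0,0],[-120,-40,-105],0],[[0,0,0],[-149,-51,-130],0],[[0,0,0],[-149,-51,-170],0],[[0,0,0],[-149,-51,-210],0],[[0,0,0],[-149,-51,-240],0],[[0,0,0],[-149,-51,-256],0],[[0,0,0],[-149,-51,-256],0]]}}

```text
clock: 9.2
tool_pos: [487.9, -141.0, 12.1]
ee_rot: [-0.002, 0.843, 0.538, -0.002]
wrist_force: [-0.4, -0.1, 0.6]
width: -0.004
```

{"fn": "jog_arm", "kwargs": {"deltas": [[[0,0,0],[6,-3,0],0],[[0,0,0],[12,-5,0],0],[[0,0,0],[16,-7,0],0],[[0,0,0.045],[20.2,-9.8,0],0],[[0,0,0.087],[24.5,-12.2,0],0],[[0,0,0.14],[29.9,-15,0],0],[[0,0,0.166],[32.7,-16.3,0],0],[[0,0,0.194],[35.5,-17.5,0],0],[[0,0,0.194],[35.5,-17.5,0],0],[[0,0,0.194],[35.5,-17.5,0],0]]}}

```text
clock: 10.2
tool_pos: [526.9, -158.6, 14.1]
ee_rot: [0.0, 0.787, 0.617, 0.0]
wrist_force: [-0.8, -0.5, -0.4]
width: 0.001
```

Back off and check by the same kind of view.

{"fn": "jog_arm", "kwargs": {"deltas": [[[0,0,0],[-17,4,0],0],[[0,0,0],[-17,4,40],0],[[0,0,0],[-17,4,85],0],[[0,0,0],[-10,10,130],0],[[0,0,0],[15,20,165],0],[[0,0,0],[45,32,195],0],[[0,0,0],[75,45,225],0],[[0,0,0],[105,58,245],0],[[0,0,0],[113,68,256],0],[[0,0,0],[113,68,256],0],[[0,0,0],[113,68,256],0]]}}

```text
clock: 11.3
tool_pos: [639.0, -90.8, 269.2]
ee_rot: [-0.0, 0.787, 0.617, -0.001]
wrist_force: [0.2, -0.5, 0.1]
width: -0.001
```

```bash
python3 -c "
from h import *
snap('wrist','w8');snap('side','s8')"; python3 meas.py w8; python3 - <<'E'
from h import *
c=load("s8");cv2.imwrite("pics/s8c.png",cv2.resize(c["image"][130:280,230:430],None,fx=4,fy=4,interpolation=cv2.INTER_CUBIC)[:,:,::-1])
E
```

```text
w8 circle c,r [571.2 -53.1  67.3] rms 0.91 90
w8 circle c,r [571.2 -53.1  37.6] rms 0.21 90
red [277, 93, 7, 7, 42] [279.9  96.2] [ 556.2 -113.9   47.5] ang,r (np.float64(256.15), np.float64(62.6))
blue [360, 43, 7, 8, 46] [363.   46.3] [527.4 -11.8  47.5] ang,r (np.float64(136.65), np.float64(60.2))
line deg 256.14 peak 116.46863 med 29.411755
```

View pics/w8_crop.png

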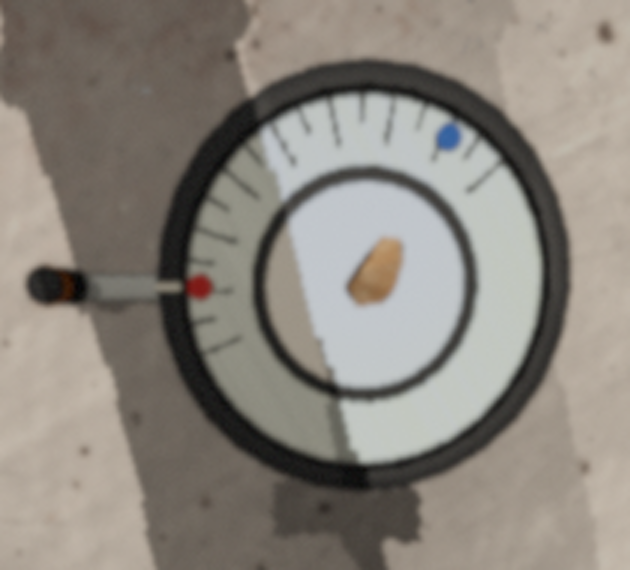

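View pics/s8c.png

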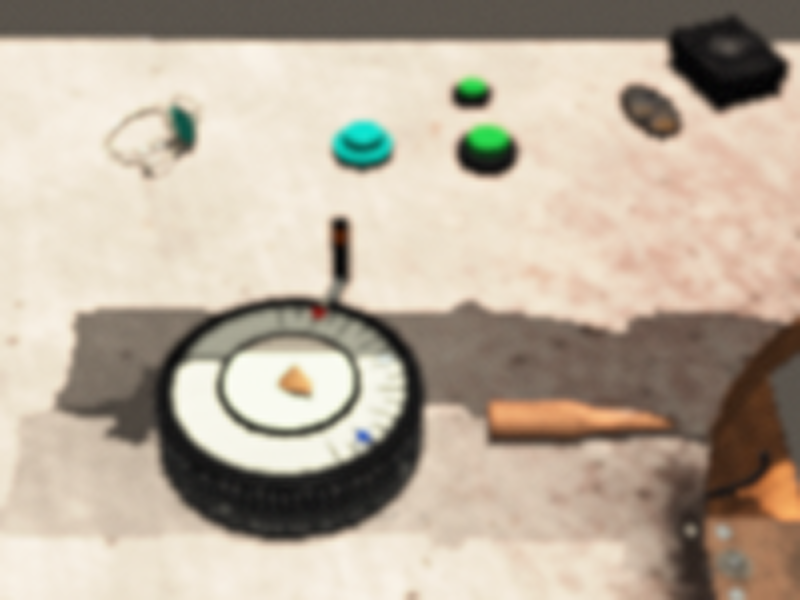

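```bash
python3 - <<'E'
from h import *
L=[]
for t,box in(("top0",(390,220,450,260)),("s8",(335,140,365,185)),("w1",(230,250,290,310))):
    c=load(t);hh=cv2.cvtColor(c["image"],cv2.COLOR_RGB2HSV)
    m=cv2.inRange(hh,(45,110,110 if t!="top0" else 50),(80,255,255));mm=np.zeros_like(m);x0,y0,x1,y1=box;mm[y0:y1,x0:x1]=m[y0:y1,x0:x1]
    n,l,st,ce=cv2.connectedComponentsWithStats(mm)
    for i in range(1,n):
        if st[i,4]<15: continue
        P=np.array([pt(c,u,v) for v,u in zip(*np.where(l==i))])
        print(t,st[i],ce[i].round(1),[onz(c,*ce[i],z).round(1).tolist() for z in (23,28)],"depth med",np.median(P,0).round(1), "zpct",np.percentile(P[:,2],[10,50,90]).round(1))
print(state()["tool_pos"])
E
```

```text
top0 [432 233   9   8  52] [436.1 236.8] [[450.3, -409.6, 23.0], [450.3, -408.0, 28.0]] depth med [ 450.  -412.1   13.8] zpct [10.6 13.8 16.3]
top0 [403 234  12  12 116] [408.4 239.5] [[441.7, -335.8, 23.0], [441.7, -334.6, 28.0]] depth med [ 442.8 -336.    21.1] zpct [17.4 21.1 23.5]
s8 [345 150   7   4  19] [347.7 151.4] [[450.8, -396.1, 23.0], [451.3, -388.6, 28.0]] depth med [ 449.4 -410.2   13.1] zpct [12.  13.1 15.5]
s8 [347 162  11   6  50] [351.5 164.3] [[442.1, -329.0, 23.0], [442.7, -322.1, 28.0]] depth med [ 443.1 -333.1   20.3] zpct [18.8 20.3 21.6]
w1 [255 280  20  15 226] [264.1 287.3] [[438.9, -332.0, 23.0], [439.5, -328.8, 28.0]] depth med [ 438.8 -332.    22.9] zpct [21.3 22.9 23.9]
[638.43196749 -91.71928408 269.03112118]
```

{"fn": "jog_arm", "kwargs": {"deltas": [[[0,0,0],[-25,-30,0],0],[[0,0,0],[-50,-61,0],0],[[0,0,0],[-75,-92,0],0],[[0,0,0],[-100,-122,0],0],[[0,0,0],[-125,-153,-20],0],[[0,0,0],[-150,-184,-50],0],[[0,0,0],[-175,-214,-90],0],[[0,0,0],[-198,-243,-130],0],[[0,0,0],[-198,-243,-170],0],[[0,0,0],[-198,-243,-210],0],[[0,0,0],[-198,-243,-240],0],[[0,0,0],[-198,-243,-240],0]]}}

```text
clock: 12.6
tool_pos: [437.6, -332.3, 26.2]
ee_rot: [-0.004, 0.787, 0.617, -0.001]
wrist_force: [-0.5, -0.1, -0.1]
width: -0.001
```

```bash
python3 - <<'E'
from h import *
s=state();print(s["tool_pos"],s["ee_rot"],s["wrist_force"],s["joint_positions"])
c=snap("side","s9");w=snap("wrist","w9")
for v in range(148,176,2): print(v,[pt(c,u,v).round(0).tolist() for u in (350,352)])
o=np.vstack([cv2.resize(c["image"][110:210,270:430],(480,300),interpolation=cv2.INTER_CUBIC),cv2.resize(w["image"][100:300,160:480],(480,300),interpolation=cv2.INTER_CUBIC)])
cv2.imwrite("pics/c9.png",o[:,:,::-1])
E
```

```text
[ 437.60289482 -332.27376053   26.18185689] [-0.00395569  0.78710681  0.6168025  -0.00137786] [-0.52282857 -0.14569456 -0.12760061] [ 0.7246971   0.59779085 -0.18367826  1.90412861  0.16785774  0.66281653
  1.76804044]
148 [[440.0, -451.0, -1.0], [444.0, -319.0, 86.0]]
150 [[449.0, -327.0, 74.0], [444.0, -322.0, 77.0]]
152 [[449.0, -328.0, 67.0], [444.0, -321.0, 71.0]]
154 [[448.0, -330.0, 59.0], [443.0, -320.0, 65.0]]
156 [[443.0, -399.0, 4.0], [436.0, -405.0, -0.0]]
158 [[442.0, -398.0, -3.0], [436.0, -398.0, -3.0]]
160 [[443.0, -384.0, -1.0], [437.0, -387.0, -3.0]]
162 [[446.0, -342.0, 22.0], [440.0, -339.0, 24.0]]
164 [[446.0, -333.0, 21.0], [440.0, -334.0, 21.0]]
166 [[447.0, -326.0, 19.0], [441.0, -322.0, 22.0]]
168 [[447.0, -322.0, 14.0], [441.0, -319.0, 17.0]]
170 [[447.0, -318.0, 11.0], [441.0, -316.0, 12.0]]
172 [[447.0, -312.0, 7.0], [441.0, -313.0, 7.0]]
174 [[446.0, -312.0, 0.0], [440.0, -314.0, -1.0]]
```

View pics/c9.png

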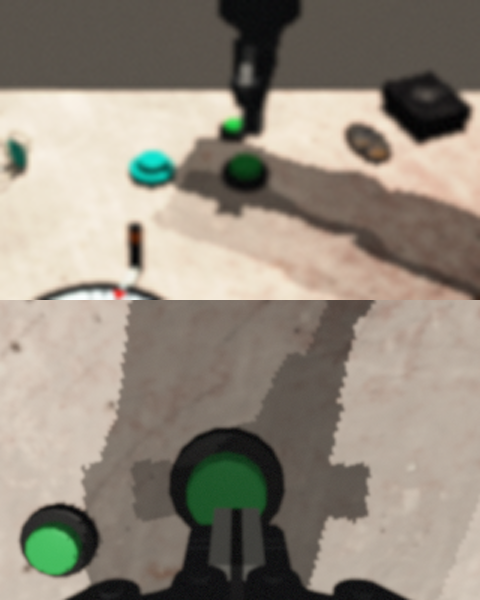

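{"fn": "jog_arm", "kwargs": {"deltas": [[[0,0,0],[0,-3,-15],0],[[0,0,0],[0,-3,-28],0],[[0,0,0],[0,-3,-36],0],[[0,0,0],[0,-3,-40],0],[[0,0,0],[0,-3,-40],0],[[0,0,0],[0,-3,-40],0]]}}

```text
clock: 13.3
tool_pos: [441.7, -336.4, -9.6]
ee_rot: [-0.0, 0.787, 0.617, -0.0]
wrist_force: [-0.1, 0.5, 1.1]
width: -0.006
```

{"fn": "jog_arm", "kwargs": {"deltas": [[[0,0,0],[0,0,-3],0],[[0,0,0],[0,0,-5],0],[[0,0,0],[0,0,-7],0],[[0,0,0],[0,0,-7],0]]}}

```text
clock: 13.7
tool_pos: [442.0, -336.7, -15.5]
ee_rot: [0.001, 0.787, 0.617, 0.0]
wrist_force: [-4.5, 3.3, 17.9]
width: -0.001
```

```bash
python3 - <<'E'
from h import *
s=state();print(s["tool_pos"],s["wrist_force"])
c=snap("side","s10");w=snap("wrist","w10")
o=np.vstack([cv2.resize(c["image"][135:195,320:384],(480,300),interpolation=cv2.INTER_CUBIC),cv2.resize(w["image"][100:300,160:480],(480,300),interpolation=cv2.INTER_CUBIC)])
cv2.imwrite("pics/c10.png",o[:,:,::-1])
for v in range(156,176,2): print(v,[pt(c,u,v).round(0).tolist() for u in (346,350,352,356)])
E
```

```text
[ 441.99315335 -336.69917804  -15.47575705] [-4.5381511   3.29014539 17.85938248]
156 [[461.0, -300.0, 72.0], [450.0, -306.0, 68.0], [445.0, -292.0, 78.0], [431.0, -323.0, 56.0]]
158 [[455.0, -398.0, -3.0], [448.0, -325.0, 48.0], [444.0, -307.0, 60.0], [430.0, -333.0, 42.0]]
160 [[455.0, -385.0, -1.0], [448.0, -323.0, 42.0], [442.0, -324.0, 42.0], [429.0, -336.0, 33.0]]
162 [[456.0, -374.0, -1.0], [448.0, -322.0, 36.0], [442.0, -321.0, 37.0], [428.0, -341.0, 22.0]]
164 [[457.0, -349.0, 10.0], [447.0, -324.0, 28.0], [441.0, -322.0, 29.0], [428.0, -343.0, 14.0]]
166 [[458.0, -336.0, 11.0], [446.0, -330.0, 16.0], [441.0, -327.0, 18.0], [428.0, -332.0, 15.0]]
168 [[458.0, -329.0, 9.0], [447.0, -321.0, 15.0], [441.0, -321.0, 16.0], [429.0, -326.0, 12.0]]
170 [[458.0, -322.0, 8.0], [447.0, -318.0, 10.0], [441.0, -316.0, 12.0], [429.0, -320.0, 9.0]]
172 [[458.0, -319.0, 3.0], [447.0, -314.0, 6.0], [441.0, -312.0, 8.0], [429.0, -316.0, 5.0]]
174 [[458.0, -312.0, 0.0], [446.0, -312.0, 0.0], [441.0, -309.0, 3.0], [429.0, -314.0, -1.0]]
```

View pics/c10.png

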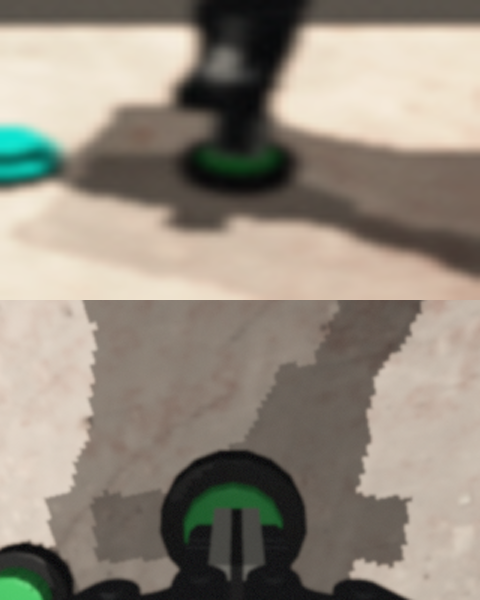

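{"fn": "jog_arm", "kwargs": {"deltas": [[[0,0,0],[0,0,0],0],[[0,0,0],[0,0,5],0],[[0,0,0],[0,0,15],0],[[0,0,0],[0,0,40],0],[[0,0,0],[0,0,80],0],[[0,0,0],[0,0,125],0],[[0,0,0],[0,0,170],0],[[0,0,0],[0,-30,200],0],[[0,0,0],[0,-60,220],0],[[0,0,0],[0,-80,230],0],[[0,0,0],[0,-80,230],0],[[0,0,0],[0,-80,230],0]]}}

```text
clock: 15.0
tool_pos: [441.5, -416.1, 212.7]
ee_rot: [-0.0, 0.787, 0.617, 0.0]
wrist_force: [0.5, 0.7, -0.1]
width: 0.0
```

```bash
python3 - <<'E'
from h import *
s=state();print(s["clock"],s["tool_pos"],s["wrist_force"])
c=snap("side","s11");d=snap("top","t11")
for v in (162,164,166,168): print(v,[pt(c,u,v).round(0).tolist() for u in (350,352,354)])
o=np.hstack([cv2.resize(c["image"][130:280,230:430],(480,360),interpolation=cv2.INTER_CUBIC),cv2.resize(d["image"][150:260,265:345],(262,360),interpolation=cv2.INTER_CUBIC)])
cv2.imwrite("pics/c11.png",o[:,:,::-1])
E
python3 meas.py t11
```

```text
15.0 [ 441.53612588 -416.0998833   212.67976351] [ 0.50555336  0.70101936 -0.10161911]
162 [[446.0, -344.0, 21.0], [440.0, -343.0, 21.0], [434.0, -344.0, 21.0]]
164 [[447.0, -331.0, 23.0], [440.0, -335.0, 20.0], [435.0, -334.0, 20.0]]
166 [[447.0, -325.0, 20.0], [441.0, -326.0, 19.0], [435.0, -325.0, 20.0]]
168 [[447.0, -319.0, 17.0], [441.0, -320.0, 16.0], [435.0, -319.0, 17.0]]
t11 circle c,r [572.1 -52.8  67.1] rms 0.73 89
t11 circle c,r [572.2 -53.   35.9] rms 0.57 90
line deg 256.22 peak 109.18149 med 68.70773
```

View pics/c11.png

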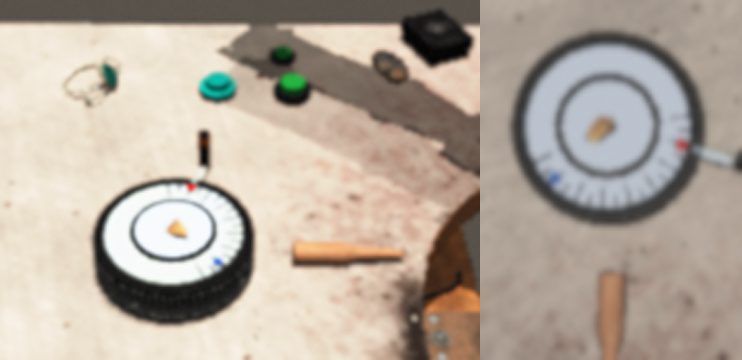

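```bash
python3 -c "
from workcell import *
print(sign_off())"
```

```text
the job is handed in; nothing more can be done
None
```

The job is handed in, at about 15 s on the robot clock. The white line is on the red dot, and the green lamp button was pressed and has come back up.

- **Lever:** I pushed it round with the shut fingertips in two strokes, then backed off. In the wrist view the line was at 256.14° and the red dot at 256.15°. After the button press, the top view still put the line at 256.2°.
- **Button:** I used the larger of the two green ones. The press met 18 N against the 4 N spring, so I take it to have bottomed. The pictures showed the cap go down about 5 mm and come back to its old height of about 21 mm.
- **Other things:** The stone, the clamp and the bangle look unmoved in the last pictures. I did not look at the borax tablet again, but the arm did not go near it after its first pass, high overhead. The gripper is clear of everything.

**Disagreements:**
- The cameras put the shut fingertips about 36 mm behind the TCP, not 8 mm ahead as stated. Because of that, my first approach passed just over the pin without touching it. I then worked to the measured tip height.
- I measured the red dot's radius as 62.7 mm, slightly outside the stated 55 to 62 mm. That does not affect the angle.

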